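Unlock and open the garnish box

TASK

The clear lid of the garnish box is locked by a captive screw, which a spring pulls inward. Gently pull the screw's wing knob straight out to where its thread can catch, which you must find by feel, drive it counterclockwise (seen from above) until it comes to its stop so that it stays withdrawn, then slide the lid fully open by its bar and let go. Never force the screw, and leave the tumbler, shaker and cup where they stand.

Things in the scene. Friction and masses are not known exactly. Their poses are not given: they have to be found in the camera images.
- garnish_box: steel tub, 160 x 260 x 90 mm, fixed to the worktop; origin under its centre at worktop height, z up, y along its length. A bridge crosses it near its +y end with a round dark screw housing, 57 mm across (66 mm at the foot), axis at x = 0, y = +85 mm, top 155 mm above the worktop. The lid runs below the bridge
- stem: hidden lower part of the screw, rigid with the knob, on its axis; origin at the housing's top plane at rest. Its cross pin stands in a straight slot inside the housing, from whose upper part the thread leads off counterclockwise. The tip reaches 5 mm into the lid and locks it; driven home it is clear. Slot and thread are rigid: more than 35 N on the stem counts as forcing
- knob_grip (a point): centre of the wing of the steel knob on top of the screw: wing 44 mm long (its x axis), 12 mm thick (its y axis), 28 mm tall; at rest the centre is 180 mm above the worktop, 25 mm above the housing's top
- screw_lift (a joint): how far the screw is pulled up, m; 0 at rest. Spring and weight pull it down with about 6.5 N at rest plus 0.12 N per mm. A rigid roof stops the pull at 12 to 36 mm, different each time, not visible. The thread's mouth is centred 6 mm below that roof: only within 1.5 mm of there can the pin turn into the thread; lower or higher, a wall blocks turning
- screw_turn (a joint): turn of the knob, rad, counterclockwise from above positive; within 0.1 of 0 at the start. At 0 the wing lies along the box's x. Above 0.5 the pin is in the thread, which climbs 9 mm per turn with 3 mm up and down play, holds the screw up anywhere when let go, and ends at a rigid stop at 2.38 to 2.62, different each time
- lid_grip (a point): centre of the black bar grip on the clear lid: bar 60 mm along the box's x, 12 mm thick along the box's y, 16 mm tall on two 22 mm posts; 114 mm above the worktop; it moves with the lid
- lid (a joint): how far the lid is slid open, m; 0 shut, 0.085 fully open; opening moves it along the box's -y, away from the screw; it drags with about 2 N
- tumbler: clear glass tumbler, 78 mm across, 92 mm tall, origin under its centre; bystander
- shaker: steel cocktail shaker, 69 mm across, 179 mm tall, origin under its centre; bystander
- cup: small steel cup, 65 mm across, 57 mm tall, origin under its centre; bystander

How it is judged:
By the outcome, as a careful person would: the job done as asked, in the order asked, and still so for the second after the job is handed in, with the robot touching nothing.
It also fails if it takes over 72 s, if anything falls off the work surface, if the arm or the gripper's body presses on something with over 40 N, if the wrist force passes 120 N, or if a joint passes its speed limit or range.

ROBOT

A 6-joint arm with a two-finger parallel gripper is mounted at the origin on a cart in front of the work surface, level with it; the furniture and walls round the work are solid. World frame = base frame: x ahead of the robot, y to its left, z up, the work surface at z = 0. Lengths are in m, angles in degrees, forces in N, time in s.
With the tool pointing down it reaches from about 0.4 to 0.825 m from the base axis. Payload 7 kg.
Tool frame: the origin (TCP) lies between the finger pads; the fingertips stand 22 mm ahead of it and the grasp point (between the pads) lies 3 mm ahead of it; z points along the fingers, y is the direction in which the jaws open and shut (so a half turn about z gives the same grasp; the last joint's range is limited). The gripper opens to 88 mm and grips with 3 to 60 N. Pads are 19 mm wide; open, the fingers measure 130 mm over their backs; the gripper's body (78 mm by 193 mm) begins 47 mm behind the grasp point.
Start: joints at [87.267, 20.546, 0.682, 0, -70.136, -16.507], TCP at [0.222, 0.637, 0.249] pointing down, gripper open.
Joint ranges: [-176.03, 176.03], [-82.01, 121.73], [-58.28, 71.71], [-173.87, 95.51], [-174.79, -0.11], [-173.66, 173.66]. Speed limits (degrees/s): [136.94, 136.94, 172.46, 180, 180, 180].

INTERFACE

Orientations are given as [roll, pitch, yaw] about the fixed x, y, z axes, in that order (R = Rz(yaw) Ry(pitch) Rx(roll)).
In Python, from plant import telemetry, cams, r gives the robot as it stands.
- The arm moves only by the tool carry_out, never from a script. Its argument "commands" is one flat list of numbers, 5 for each row, row after row: the shift along the world's x, y, z as a fraction of full scale, then the turn about the world's z as a fraction of full scale, then the gripper's target within -1 to 1 (shut at 1, half-way at 0, fully open at -1). In form: [x, y, z, turn, claw, x, y, z, turn, claw, ...]. A call has 1 to 8 rows; each row shifts and turns the commanded pose from where the row before left it; what a row does not reach is not made up. Full scale, the value 1, is 0.04 m for a shift and 4 degrees for a turn. A row lasts 1/10 s, in which the tool goes at most 50 mm and 8.59 degrees, less where a joint would pass 70% of its speed; a pose out of reach is approached as far as the arm can. A call with a number of a shift or a turn outside -1 to 1 is refused whole. A call with a gripper value outside its range is refused whole. The fingers move at their own pace and stop on an object; "grip_force" is the grip in N (left out, the last holds). Time passes only in rows, so rows that do not move let the fingers close. It gives the time, the measured TCP pose, the force and the opening at its end, in the units of the state.
- telemetry.get_state(): the state, without advancing time (a new reading comes with each control period).
- cams.capture(name): name is "side" or "top" or "wrist"; returns a dict with "frame" (420x560x3 uint8, red, green, blue), "camera_matrix" (3x3 intrinsics, pixels), "k1" (the pictures are not rectified: a ray, as slopes to the right and down, at radius r is drawn at 1 + k1 r^2 times it, then the intrinsics apply), "camera_from_world" (4x4, takes a point from world to camera coordinates); the wrist camera has in their place "mount" (4x4, takes a point from camera to tool coordinates, whose origin is the TCP and whose axes are the flange's). Camera axes: x right, y down, z forward; pixel columns grow to the right and rows downward; lengths in m; the calibration is good to about 2 mm. A picture is of the moment at which its call begins: read the wrist's pose just before it. There is no depth.
- r.close_job(): hands the job in, once; it reports no verdict.
The state is a dict: "time_s": time; "joints": joint angles; "qd": joint speeds; "joint_torque": joint torques, N m; "tcp_pos": TCP position; "eef_rot": TCP orientation; "contact_force": force on the tool from outside, world axes, zero at the start; "moment": the same for the moment, N m; "gripper_width": finger opening in m.
Only numpy, scipy, OpenCV 4.12 (cv2) and the standard library are available. Lean on these libraries where they do the work, as an engineer would, in place of code of your own. Each camera call takes 0.05 s, during which the arm holds its last target. There are 200 camera calls.

## Working session

There is one attempt and no reset: what is moved stays moved. The work goes in short steps, Python scripts to look and compute and a tool call to move; the robot and the scene stay as the last step left them, time stands still between calls to the robot, and variables do not carry over. Pictures are saved under pics/ and viewed, about 8 in all and at most 12, crops included, and the job is handed in when it is done.

Besides the shell and the picture viewer there is one more tool, called in YAML: its name, and indented under it one key for each argument. carry_out: Moves the arm, as the interface text tells. Shift numbers are shares of 0.04 m and turn numbers shares of 4 degrees, none past 1 either way. Its arguments: {"type":"object","properties":{"commands":{"type":"array"},"grip_force":{"type":"number"}},"required":["commands"]}

```bash
ls; mkdir -p pics; cat > h.py <<'E'
import numpy as np, cv2
from plant import telemetry, cams, r
from scipy.spatial.transform import Rotation as R
def cap(n):
    s=telemetry.get_state(); c=cams.capture(n)
    if 'camera_from_world' in c: T=np.linalg.inv(c['camera_from_world'])
    else:
        W=np.eye(4); W[:3,:3]=R.from_euler('xyz',s['eef_rot'],degrees=True).as_matrix(); W[:3,3]=s['tcp_pos']; T=W@np.array(c['mount'])
    c['T']=T; return c
def save(c,p): cv2.imwrite(p,cv2.cvtColor(c['frame'],cv2.COLOR_RGB2BGR))
def ray(c,uv):
    K=np.array(c['camera_matrix']); d=np.array([(uv[0]-K[0,2])/K[0,0],(uv[1]-K[1,2])/K[1,1]]); s=d.copy()
    for _ in range(20): s=d/(1+c['k1']*(s@s))
    return c['T'][:3,3], c['T'][:3,:3]@np.array([s[0],s[1],1])
def onz(c,uv,z):
    o,d=ray(c,uv); return o+d*(z-o[2])/d[2]
def proj(c,p):
    K=np.array(c['camera_matrix']); q=np.linalg.inv(c['T'])@np.append(p,1); s=q[:2]/q[2]; s=s*(1+c['k1']*(s@s)); return K[:2,:2]@s+K[:2,2]
E
python3 - <<'E'
from h import *
a=cap('top');save(a,'pics/top.png');b=cap('side');save(b,'pics/side.png')
s=telemetry.get_state();print(s)
for c in(a,b):print(c['T'].round(3),c['k1'],c['camera_matrix'])
c=cams.capture('wrist');print(c['mount'])
E
```

```text
pics
{'time_s': 0.1, 'joints': array([ 8.72654424e+01,  2.05851024e+01,  6.39602051e-01, -1.80502976e-02,
       -7.01359098e+01, -1.65102633e+01]), 'qd': array([-0.02168868, -0.15506472,  0.05438637,  0.08477944, -0.01310189,
        0.05391697]), 'joint_torque': array([-1.34495429e-03, -5.84163022e+01,  2.93752491e+01,  7.01544061e+00,
        1.01457830e-02, -5.13200575e-05]), 'tcp_pos': array([0.22233373, 0.63690509, 0.24774492]), 'eef_rot': array([ 1.79917124e+02, -6.86796900e-03, -1.92509613e+01]), 'contact_force': array([0.02031162, 1.26576904, 0.94768232]), 'moment': array([ 0.01890461, -0.03256315,  0.0038747 ]), 'gripper_width': 0.08741094467784746}
[[-0.017 -0.996  0.083  0.489]
 [-1.     0.014 -0.028  0.002]
 [ 0.027 -0.083 -0.996  1.163]
 [ 0.     0.     0.     1.   ]] -0.10129031447642531 [[391.64335184   0.         279.48248541]
 [  0.         391.64335184 209.8234639 ]
 [  0.           0.           1.        ]]
[[ 0.996 -0.052  0.079  0.426]
 [-0.092 -0.341  0.936 -1.543]
 [-0.022 -0.939 -0.344  0.711]
 [ 0.     0.     0.     1.   ]] -0.11030265163462111 [[511.46398727   0.         278.8068816 ]
 [  0.         511.46398727 211.33681427]
 [  0.           0.           1.        ]]
[[ 7.27247055e-04 -9.67169064e-01 -2.54132786e-01  6.63879910e-02]
 [ 9.99998997e-01  3.94591123e-04  1.35995833e-03  8.18775749e-04]
 [-1.21503108e-03 -2.54133521e-01  9.67168381e-01 -1.34858176e-01]
 [ 0.00000000e+00  0.00000000e+00  0.00000000e+00  1.00000000e+00]]
```

View pics/top.png

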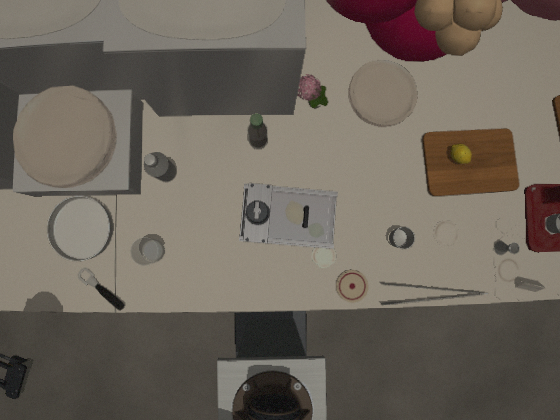

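View pics/side.png

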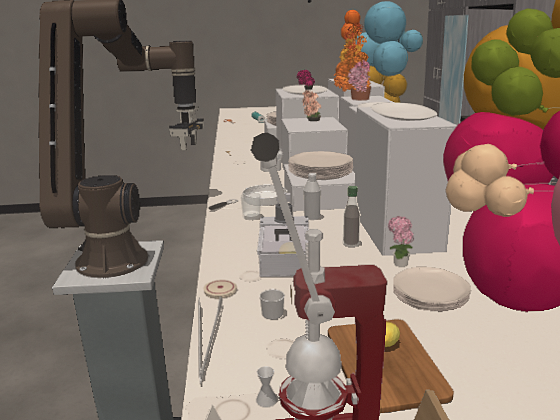

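The top view shows the box around (288,214), with the knob near (257,211), the bar near (306,216), the cup near (400,237), the tumbler near (150,250) and the shaker near (160,165). I'll zoom in on the box.

```bash
python3 - <<'E'
from h import *
a=cap('top');f=cv2.cvtColor(a['frame'],cv2.COLOR_RGB2BGR)
cv2.imwrite('pics/topc.png',cv2.resize(f[170:255,230:345],None,fx=6.9,fy=6.9,interpolation=cv2.INTER_CUBIC))
g=cv2.cvtColor(f,cv2.COLOR_BGR2GRAY)
m=np.zeros_like(g);m[198:235,298:316]=g[198:235,298:316]<60
n,l,st,ce=cv2.connectedComponentsWithStats(m);i=1+np.argmax(st[1:,4]);print(st[i],ce[i])
(c,sz,an)=cv2.minAreaRect(np.argwhere(l==i)[:,::-1].astype(np.float32));bx=cv2.boxPoints((c,sz,an))
print('bar',onz(a,ce[i],.122),[onz(a,p,.122)[:2].round(4) for p in bx])
m=np.zeros_like(g);m[195:230,240:275]=g[195:230,240:275]<75
n,l,st,ce=cv2.connectedComponentsWithStats(m);i=1+np.argmax(st[1:,4])
cn=cv2.findContours((l==i).astype(np.uint8),0,1)[0][0];(c,rad)=cv2.minEnclosingCircle(cn);print(st[i],c,rad,'housing',onz(a,c,.155),onz(a,ce[i],.155))
E
```

```text
[302 206   7  22 104] [305.34615385 216.76923077]
bar [ 0.55586334 -0.0964299   0.122     ] [array([ 0.529 , -0.0863]), array([ 0.5855, -0.0919]), array([ 0.5843, -0.1056]), array([ 0.5277, -0.1   ])]
[242 195  28  35 418] (250.7913818359375, 212.6433563232422) 18.569639205932617 housing [0.56648873 0.04732016 0.155     ] [0.56552992 0.03493612 0.155     ]
```

View pics/topc.png

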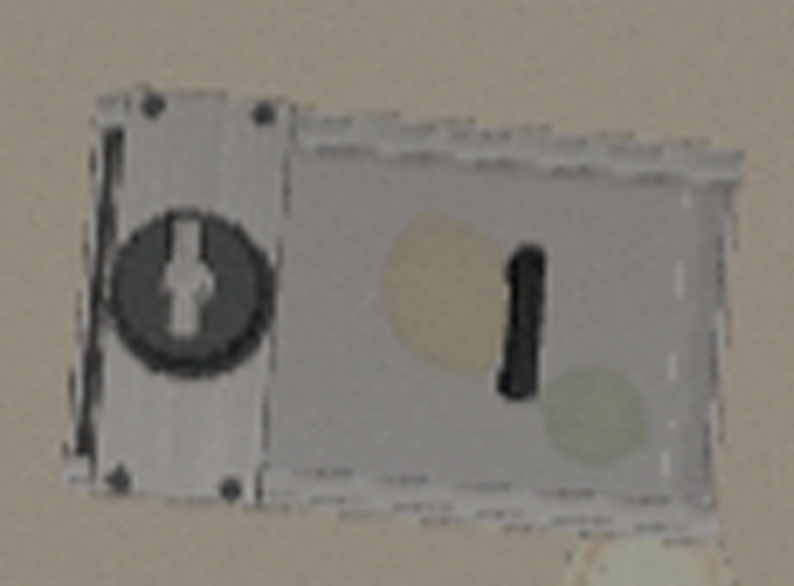

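carry_out:
  commands: [0,0,1,-1,-1,0,0,0.8,-1,-1,0.57,-1,0,-1,-1,0.57,-1,0,-1,-1,0.57,-1,0,-1,-1,0.57,-1,0,-1,-1,0.57,-1,0,-1,-1,0.57,-1,0,-1,-1]

```text
time_s: 1.0
tcp_pos: [0.3597, 0.3955, 0.3206]
eef_rot: [-180.0, 0.0, -51.4]
contact_force: [0.2, 1.3, 0.5]
gripper_width: 0.0874
```

carry_out:
  commands: [0.57,-1,0,-1,-1,0.57,-1,0,-1,-1,0.57,-1,0,-1,-1,0.57,-1,0,-1,-1,0.57,-1,0,-1,-1,0.57,-1,0,-1,-1,0.57,-1,0,-1,-1,0.57,-1,0,-1,-1]

```text
time_s: 1.8
tcp_pos: [0.5421, 0.0755, 0.3207]
eef_rot: [-180.0, 0.0, -83.4]
contact_force: [0.8, 0.3, -0.5]
gripper_width: 0.0877
```

carry_out:
  commands: [0.57,-1,0,-1,-1,0,0,0,-1,-1,0,0,0,-1,-1,0,0,0,-1,-1,0,0,0,-1,-1,0,0,0,-1,-1,0,0,0,-1,-1,0,0,0,-1,-1]

```text
time_s: 2.6
tcp_pos: [0.5643, 0.0372, 0.3204]
eef_rot: [180.0, -0.0, -115.4]
contact_force: [0.6, -0.0, 0.1]
gripper_width: 0.0878
```

carry_out:
  commands: [0,0,0,-1,-1,0,0,0,-1,-1,0,0,0,-1,-1,0,0,0,-1,-1,0,0,0,-1,-1,0,0,0,-1,-1,0,0,0,-1,-1,0,0,0,-1,-1]

```text
time_s: 3.4
tcp_pos: [0.5643, 0.0372, 0.3204]
eef_rot: [180.0, -0.0, -147.4]
contact_force: [0.5, -0.3, -0.4]
gripper_width: 0.0873
```

carry_out:
  commands: [0,0,0,-1,-1,0,0,0,-1,-1,0,0,0,-1,-1,0,0,0,-1,-1,0,0,0,-1,-1,0,0,0,-1,-1,0,0,0,-1,-1,0,0,0,-1,-1]

```text
time_s: 4.2
tcp_pos: [0.5643, 0.0373, 0.3204]
eef_rot: [180.0, -0.0, -179.4]
contact_force: [0.6, 0.4, -0.7]
gripper_width: 0.0877
```

```bash
python3 - <<'E'
from h import *
print(telemetry.get_state()['joints'].round(1))
a=cap('wrist');save(a,'pics/w1.png');print(proj(a,[.568,.03,.194]),proj(a,[.568,.03,.155]),a['T'][:3,3])
E
```

```text
[  23.6    8.    -6.7   -0.   -75.3 -113. ]
[268.95580719 222.62818886] [270.03793443 211.20236809] [0.49407285 0.03638773 0.45529484]
```

View pics/w1.png

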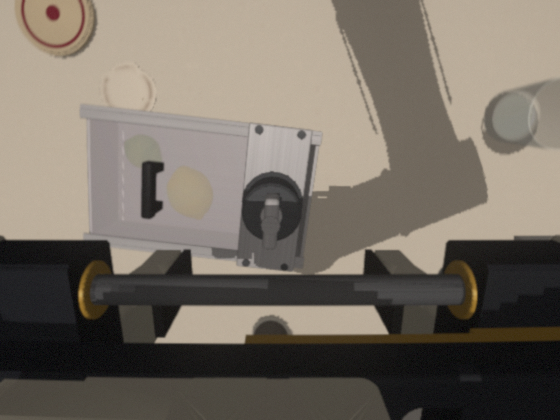

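The wrist view shows the housing near (272,207), the wing running roughly from (271,196) to (270,247) and the bar near (150,190). I'll crop it and measure.

```bash
python3 - <<'E'
from h import *
a=cap('wrist');f=cv2.cvtColor(a['frame'],cv2.COLOR_RGB2BGR)
print(a['camera_matrix'])
x0,y0=130,150
cv2.imwrite('pics/w1c.png',cv2.resize(f[y0:270,x0:330],None,fx=4,fy=4,interpolation=cv2.INTER_CUBIC))
g=cv2.cvtColor(f,cv2.COLOR_BGR2GRAY)
m=np.zeros_like(g);m[160:220,135:170]=g[160:220,135:170]<45
n,l,st,ce=cv2.connectedComponentsWithStats(m);i=1+np.argmax(st[1:,4]);print(st[i],ce[i],onz(a,ce[i],.118))
for uv in [(88,111),(320,138),(258,129),(246,262),(301,134),(284,267)]: print(uv,onz(a,uv,.09).round(4),onz(a,uv,.11).round(4))
E
```

```text
[[333.03602709   0.         277.3950521 ]
 [  0.         333.03602709 216.47160289]
 [  0.           0.           1.        ]]
[143 164  20  55 657] [150.37747336 192.34094368] [ 0.55783399 -0.09450904  0.118     ]
(88, 111) [ 0.4757 -0.165   0.09  ] [ 0.4767 -0.154   0.11  ]
(320, 138) [0.5028 0.0819 0.09  ] [0.5024 0.0794 0.11  ]
(258, 129) [0.494  0.0156 0.09  ] [0.494  0.0168 0.11  ]
(246, 262) [6.457e-01 3.000e-04 9.000e-02] [0.6374 0.0023 0.11  ]
(301, 134) [0.4988 0.0615 0.09  ] [0.4986 0.0601 0.11  ]
(284, 267) [0.6517 0.0452 0.09  ] [0.6431 0.0447 0.11  ]
```

View pics/w1c.png

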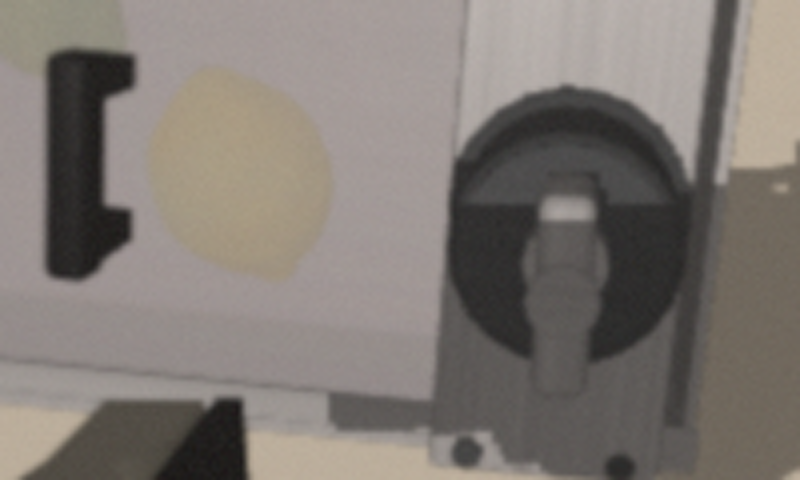

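carry_out:
  commands: [0.14,-0.13,0,-0.65,-1,0,0,-0.7,0,-1,0,0,-0.7,0,-1,0,0,-0.7,0,-0.5,0,0,-0.7,0,-0.5,0,0,-0.4,0,-0.5,0,0,-0.18,0,-0.3,0,0,0,0,0]
  grip_force: 10

```text
time_s: 5.1
tcp_pos: [0.5697, 0.0319, 0.1846]
eef_rot: [-180.0, -0.1, 178.2]
contact_force: [-0.3, 0.3, 0.9]
gripper_width: 0.0552
```

```bash
python3 - <<'E'
from h import *
a=cap('wrist');s=telemetry.get_state();print(s['tcp_pos'],s['contact_force'],s['gripper_width'])
f=cv2.cvtColor(a['frame'],cv2.COLOR_RGB2BGR);cv2.imwrite('pics/w2.png',f)
print(proj(a,[.570,.032,.194]),proj(a,[.55,.032,.194]))
E
```

```text
[0.57024562 0.03205523 0.18563771] [ 0.47921678 -0.28853931  0.82228995] 0.0512170716433195
[278.37293    303.11309723] [276.91123702 258.57108784]
```

View pics/w2.png

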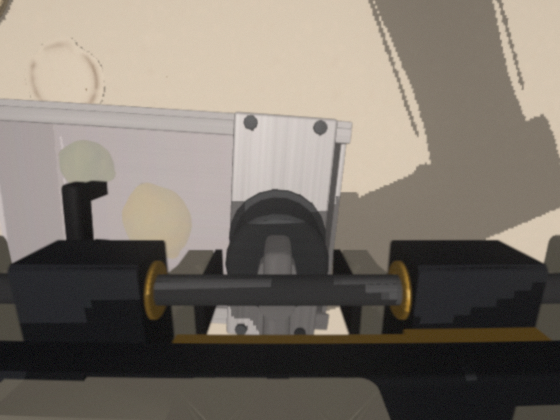

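carry_out:
  commands: [0,0,0,0,0.4,0,0,0,0,0.6,0,0,0,0,0.8,0,0,0,0,1,0,0,0,0,1,0,0,0,0,1]
  grip_force: 25

```text
time_s: 5.75
tcp_pos: [0.5702, 0.0317, 0.1858]
eef_rot: [-180.0, 0.0, 178.2]
contact_force: [-0.5, -4.0, 3.2]
gripper_width: 0.0171
```

```bash
cat > st.py <<'E'
from h import *
s=telemetry.get_state();print(s['time_s'],*[(k,s[k].round(4)) for k in('tcp_pos','eef_rot','contact_force','moment')],s['gripper_width'])
E
python3 st.py
```

```text
5.75 ('tcp_pos', array([0.5702, 0.0317, 0.1858])) ('eef_rot', array([-1.799692e+02,  2.850000e-02,  1.781684e+02])) ('contact_force', array([-0.4508, -4.0248,  3.1961])) ('moment', array([-1.3479, -0.1717,  0.0375])) 0.017081293963304104
```

carry_out:
  commands: [0,0,0,0,1,0,0,0,0,1,0,0,0,0,1]

```text
time_s: 6.05
tcp_pos: [0.5702, 0.0317, 0.1857]
eef_rot: [-180.0, 0.0, 178.2]
contact_force: [1.0, -5.6, 6.0]
gripper_width: 0.0173
```

```bash
python3 st.py
```

```text
6.05 ('tcp_pos', array([0.5702, 0.0317, 0.1857])) ('eef_rot', array([-1.799731e+02,  2.540000e-02,  1.781599e+02])) ('contact_force', array([ 0.9586, -5.6252,  5.9547])) ('moment', array([-1.9024, -0.1558,  0.0064])) 0.017319801386233433
```

carry_out:
  commands: [0,0,0,0,0.4,0,0,0,0,0.4,0,-0.03,0.13,0,0.4,0,0,0,0,1,0,0,0,0,1,0,0,0,0,1,0,0,0,0,1]

```text
time_s: 6.75
tcp_pos: [0.57, 0.0314, 0.1906]
eef_rot: [180.0, 0.0, 178.2]
contact_force: [-1.1, 3.1, 1.8]
gripper_width: 0.0117
```

```bash
python3 st.py; python3 -c "
from h import *
a=cap('wrist');f=cv2.cvtColor(a['frame'],cv2.COLOR_RGB2BGR);cv2.imwrite('pics/w3.png',cv2.resize(f[180:350,180:380],None,fx=3.5,fy=3.5,interpolation=cv2.INTER_CUBIC))"
```

```text
6.75 ('tcp_pos', array([0.57  , 0.0314, 0.1906])) ('eef_rot', array([1.799593e+02, 5.400000e-03, 1.781655e+02])) ('contact_force', array([-1.0993,  3.1097,  1.7793])) ('moment', array([ 1.3177,  0.3264, -0.0214])) 0.011740807531657706
```

View pics/w3.png

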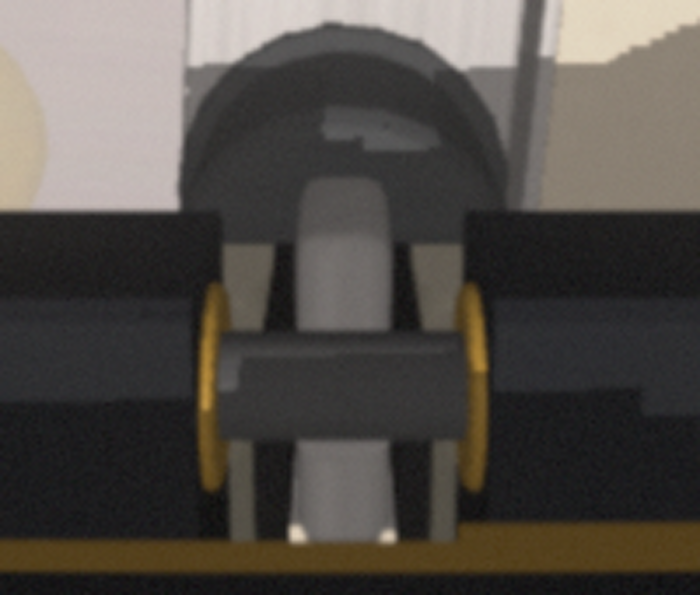

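carry_out:
  commands: [0,0.01,0.05,0,1,0,0,0.05,0,1,0,0,0.05,0,1,0,0,0.05,0,1,0,0,0,0,1]

```text
time_s: 7.3
tcp_pos: [0.57, 0.0314, 0.1986]
eef_rot: [180.0, -0.0, 178.2]
contact_force: [2.4, 3.1, -7.4]
gripper_width: 0.0119
```

```bash
python3 st.py
```

```text
7.3 ('tcp_pos', array([0.57  , 0.0314, 0.1986])) ('eef_rot', array([ 1.799849e+02, -9.800000e-03,  1.781534e+02])) ('contact_force', array([ 2.4228,  3.0807, -7.3549])) ('moment', array([ 1.1815, -0.9542, -0.0223])) 0.011864537150972384
```

carry_out:
  commands: [0,0,0.025,0,1,0,0,0.025,0,1,0,0,0.02,0,1,0,0,0,0,1]
  grip_force: 20

```text
time_s: 7.7
tcp_pos: [0.5699, 0.0314, 0.2014]
eef_rot: [180.0, -0.0, 178.2]
contact_force: [2.1, 4.5, -8.0]
gripper_width: 0.0121
```

```bash
python3 st.py
```

```text
7.7 ('tcp_pos', array([0.5699, 0.0314, 0.2014])) ('eef_rot', array([ 1.799888e+02, -4.700000e-03,  1.781607e+02])) ('contact_force', array([ 2.0749,  4.5434, -8.0397])) ('moment', array([ 1.5331, -0.8035, -0.0081])) 0.01212594024254914
```

carry_out:
  commands: [0,0.02,0.025,0,1,0,0,0.025,0,1,0,0,0,0,1]

```text
time_s: 8.0
tcp_pos: [0.5699, 0.0315, 0.2035]
eef_rot: [-180.0, -0.0, 178.2]
contact_force: [2.8, -1.7, -8.4]
gripper_width: 0.012
```

carry_out:
  commands: [0,0,0.025,0,1,0,0,0.025,0,1,0,0,0,0,1]

```text
time_s: 8.3
tcp_pos: [0.5699, 0.0316, 0.2055]
eef_rot: [-180.0, -0.0, 178.2]
contact_force: [2.8, -3.6, -7.7]
gripper_width: 0.0122
```

carry_out:
  commands: [0.005,-0.01,0.025,0,1,0,0,0.025,0,1,0,0,0,0,1]

```text
time_s: 8.6
tcp_pos: [0.57, 0.0316, 0.2074]
eef_rot: [-180.0, -0.0, 178.2]
contact_force: [1.4, -2.1, -7.8]
gripper_width: 0.0121
```

carry_out:
  commands: [0,0,0.025,0,1,0,0,0.015,0,1,0,0,0,0,1]

```text
time_s: 8.9
tcp_pos: [0.57, 0.0316, 0.2089]
eef_rot: [-180.0, -0.0, 178.2]
contact_force: [2.4, -3.6, -8.4]
gripper_width: 0.012
```

carry_out:
  commands: [0,0,0.02,0,1,0,0,0.02,0,1,0,0,0,0,1]

```text
time_s: 9.2
tcp_pos: [0.57, 0.0316, 0.2106]
eef_rot: [-180.0, -0.0, 178.2]
contact_force: [1.2, -4.1, -8.6]
gripper_width: 0.0121
```

carry_out:
  commands: [0,0,0.02,0,1,0,0,0.02,0,1,0,0,0,0,1]

```text
time_s: 9.5
tcp_pos: [0.57, 0.0316, 0.2122]
eef_rot: [-180.0, -0.0, 178.2]
contact_force: [-0.5, -2.6, -8.1]
gripper_width: 0.0121
```

carry_out:
  commands: [0,-0.005,0.02,0,1,0,0,0.02,0,1,0,0,0,0,1]

```text
time_s: 9.8
tcp_pos: [0.57, 0.0315, 0.2137]
eef_rot: [180.0, -0.0, 178.2]
contact_force: [-0.2, -2.6, -9.1]
gripper_width: 0.012
```

carry_out:
  commands: [0,0,0.02,0,1,0,0,0.02,0,1,0,0,0,0,1]

```text
time_s: 10.1
tcp_pos: [0.57, 0.0315, 0.2153]
eef_rot: [180.0, -0.0, 178.2]
contact_force: [-0.5, -2.0, -9.0]
gripper_width: 0.012
```

carry_out:
  commands: [0,0,0.02,0,1,0,0,0.02,0,1,0,0,0,0,1]

```text
time_s: 10.4
tcp_pos: [0.57, 0.0315, 0.2169]
eef_rot: [180.0, -0.0, 178.2]
contact_force: [-2.1, -1.1, -9.7]
gripper_width: 0.0118
```

carry_out:
  commands: [0,0,0.02,0,1,0,0,0.02,0,1,0,0,0,0,1]

```text
time_s: 10.7
tcp_pos: [0.5701, 0.0315, 0.2186]
eef_rot: [180.0, -0.0, 178.2]
contact_force: [-2.8, -0.8, -9.0]
gripper_width: 0.0117
```

carry_out:
  commands: [-0.01,0,0.02,0,1,0,0,0.02,0,1,0,0,0,0,1]

```text
time_s: 11.0
tcp_pos: [0.57, 0.0315, 0.2204]
eef_rot: [180.0, 0.0, 178.2]
contact_force: [0.0, -1.5, -9.5]
gripper_width: 0.0116
```

carry_out:
  commands: [0,0,0.02,0,1,0,0,0.02,0,1,0,0,0,0,1]

```text
time_s: 11.3
tcp_pos: [0.57, 0.0315, 0.2218]
eef_rot: [180.0, 0.0, 178.2]
contact_force: [0.1, 0.4, -9.5]
gripper_width: 0.0117
```

```bash
python3 - <<'E'
from h import *
a=cap('wrist');f=cv2.cvtColor(a['frame'],cv2.COLOR_RGB2BGR)
n=cv2.resize(f[180:350,180:380],None,fx=3.5,fy=3.5,interpolation=cv2.INTER_CUBIC);o=cv2.imread('pics/w3.png')
cv2.imwrite('pics/slip.png',np.hstack([o[150:560,200:500],n[150:560,200:500]]))
E
```

```text
(no output)
```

View pics/slip.png

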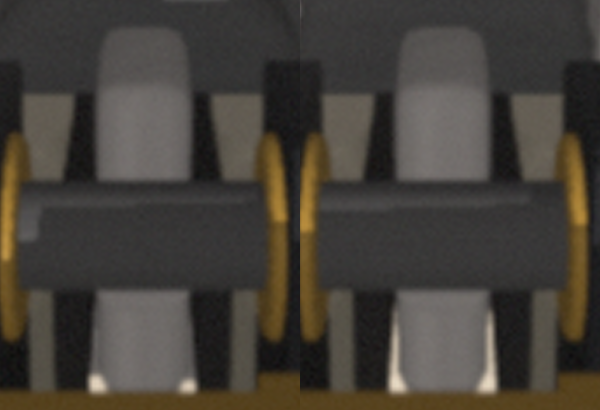

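The wing sits at the same place between the pads, with its near end at y≈28 in both crops, so it hasn't slipped. I'll go on lifting.

carry_out:
  commands: [0,0,0.02,0,1,0,0,0.015,0,1,0,0,0,0,1]

```text
time_s: 11.65
tcp_pos: [0.57, 0.0315, 0.2222]
eef_rot: [180.0, -0.0, 178.1]
contact_force: [3.6, -1.5, -19.0]
gripper_width: 0.0117
```

```bash
python3 st.py
```

```text
11.65 ('tcp_pos', array([0.57  , 0.0315, 0.2222])) ('eef_rot', array([ 1.799982e+02, -2.610000e-02,  1.781463e+02])) ('contact_force', array([  3.6476,  -1.4738, -19.0282])) ('moment', array([-0.7762, -1.782 , -0.0333])) 0.011656739193958876
```

carry_out:
  commands: [0,0,-0.08,0,1,0,0,-0.09,0,1,0,0,0,0,1,0,0,0,0,1]

```text
time_s: 12.05
tcp_pos: [0.57, 0.0315, 0.2167]
eef_rot: [180.0, 0.0, 178.2]
contact_force: [-0.6, -0.4, -9.3]
gripper_width: 0.0119
```

```bash
python3 st.py
```

```text
12.05 ('tcp_pos', array([0.57  , 0.0315, 0.2167])) ('eef_rot', array([1.799966e+02, 2.570000e-02, 1.781699e+02])) ('contact_force', array([-0.5668, -0.3743, -9.3024])) ('moment', array([-0.3047, -0.2336,  0.0054])) 0.011889951151246022
```

carry_out:
  commands: [0,0,-0.015,0.5,1,0,0,0,0.5,1,0,0,0,0.5,1,0,0,0,0.5,1,0,0,0,0,1]

```text
time_s: 12.55
tcp_pos: [0.57, 0.0313, 0.2162]
eef_rot: [-180.0, 0.0, -173.8]
contact_force: [0.0, -3.6, -10.0]
gripper_width: 0.0114
```

```bash
python3 st.py
```

```text
12.55 ('tcp_pos', array([0.57  , 0.0313, 0.2162])) ('eef_rot', array([-1.799800e+02,  2.880000e-02, -1.738047e+02])) ('contact_force', array([  0.0403,  -3.5686, -10.0353])) ('moment', array([-0.9774, -0.3824,  0.0254])) 0.011410932537833825
```

carry_out:
  commands: [0,-0.01,0,0.75,1,0,0,0,0.75,1,0,0,0.002,0.75,1,0,0,0.002,0.75,1,0,0,0,0,1]

```text
time_s: 13.05
tcp_pos: [0.5701, 0.0308, 0.2163]
eef_rot: [-180.0, 0.0, -161.8]
contact_force: [1.8, -4.4, -8.7]
gripper_width: 0.0122
```

```bash
python3 st.py
```

```text
13.05 ('tcp_pos', array([0.5701, 0.0308, 0.2163])) ('eef_rot', array([-1.799676e+02,  2.370000e-02, -1.618489e+02])) ('contact_force', array([ 1.8014, -4.4075, -8.6625])) ('moment', array([-1.3229, -0.6537, -0.0442])) 0.012188232215766339
```

carry_out:
  commands: [0.002,-0.015,0.002,1,1,0.002,-0.005,0.002,1,1,0.002,-0.005,0.002,1,1,0.003,-0.005,0.002,1,1,0,0,0,0,1]

```text
time_s: 13.55
tcp_pos: [0.5704, 0.0301, 0.2164]
eef_rot: [180.0, 0.0, -145.9]
contact_force: [1.3, -0.0, -9.4]
gripper_width: 0.012
```

```bash
python3 st.py
```

```text
13.55 ('tcp_pos', array([0.5704, 0.0301, 0.2164])) ('eef_rot', array([ 1.799981e+02,  3.920000e-02, -1.458916e+02])) ('contact_force', array([ 1.3253e+00, -5.2000e-03, -9.4177e+00])) ('moment', array([-0.3306, -0.4229,  0.0015])) 0.012029458926139096
```

carry_out:
  commands: [0.0035,-0.004,0.0025,1,1,0.0035,-0.004,0.0025,1,1,0.0035,-0.004,0.0025,1,1,0.0035,-0.004,0.0025,1,1,0,0,0,0,1]

```text
time_s: 14.05
tcp_pos: [0.5708, 0.0296, 0.2167]
eef_rot: [180.0, 0.0, -130.0]
contact_force: [-0.3, 0.1, -9.5]
gripper_width: 0.0121
```

```bash
python3 st.py
```

```text
14.05 ('tcp_pos', array([0.5708, 0.0296, 0.2167])) ('eef_rot', array([ 1.799909e+02,  3.480000e-02, -1.299551e+02])) ('contact_force', array([-0.2612,  0.0734, -9.4946])) ('moment', array([ 0.1629, -0.222 ,  0.0416])) 0.012073673337630679
```

carry_out:
  commands: [0.0045,-0.003,0.0025,1,1,0.0045,-0.003,0.0025,1,1,0.0045,-0.003,0.0025,1,1,0.005,-0.002,0.0025,1,1,0.005,-0.002,0.0025,1,1,0.005,-0.001,0.0025,1,1,0.005,-0.001,0.0025,1,1,0,0,0,0,1]

```text
time_s: 14.85
tcp_pos: [0.5719, 0.029, 0.2172]
eef_rot: [180.0, 0.0, -102.0]
contact_force: [-1.1, 1.4, -10.0]
gripper_width: 0.0118
```

```bash
python3 st.py
```

```text
14.85 ('tcp_pos', array([0.5719, 0.029 , 0.2172])) ('eef_rot', array([ 1.799748e+02,  3.050000e-02, -1.019977e+02])) ('contact_force', array([-1.0999,  1.4226, -9.9706])) ('moment', array([ 0.7003,  0.1889, -0.0035])) 0.011824205061970312
```

carry_out:
  commands: [0.004,0.002,0.0025,1,1,0.005,0.001,0.0025,1,1,0.005,0,0.0025,1,1,0.005,0,0.0025,1,1,0.005,0,0.0025,1,1,0.005,0.001,0.0025,1,1,0.005,0.001,0.0025,1,1,0,0,0,0,1]

```text
time_s: 15.65
tcp_pos: [0.5731, 0.0291, 0.2178]
eef_rot: [180.0, 0.0, -74.0]
contact_force: [-2.5, 2.1, -9.7]
gripper_width: 0.0115
```

```bash
python3 st.py
```

```text
15.65 ('tcp_pos', array([0.5731, 0.0291, 0.2178])) ('eef_rot', array([ 1.799627e+02,  2.940000e-02, -7.402730e+01])) ('contact_force', array([-2.4928,  2.0979, -9.741 ])) ('moment', array([0.6594, 0.6091, 0.0084])) 0.011526574981601008
```

carry_out:
  commands: [0.002,0.006,0.0025,1,1,0.003,0.003,0.0025,1,1,0.004,0.003,0.0025,1,1,0.004,0.003,0.0025,1,1,0.004,0.003,0.0025,1,1,0,0,0,0,1]

```text
time_s: 16.25
tcp_pos: [0.5738, 0.0295, 0.2184]
eef_rot: [180.0, 0.0, -54.0]
contact_force: [-2.1, -0.3, -10.3]
gripper_width: 0.0124
```

```bash
python3 st.py
```

```text
16.25 ('tcp_pos', array([0.5738, 0.0295, 0.2184])) ('eef_rot', array([ 1.799633e+02,  1.770000e-02, -5.404680e+01])) ('contact_force', array([ -2.0568,  -0.342 , -10.2666])) ('moment', array([0.1105, 0.5126, 0.019 ])) 0.01242231722411463
```

carry_out:
  commands: [0.001,0.002,0.001,0.5,1,0.001,0.002,0.0015,0.5,1,0,0,0,0,1]

```text
time_s: 16.55
tcp_pos: [0.5739, 0.0296, 0.2185]
eef_rot: [180.0, 0.0, -50.1]
contact_force: [-2.1, 0.6, -9.4]
gripper_width: 0.012
```

```bash
python3 st.py
```

```text
16.55 ('tcp_pos', array([0.5739, 0.0296, 0.2185])) ('eef_rot', array([ 1.799657e+02,  1.560000e-02, -5.008170e+01])) ('contact_force', array([-2.0538,  0.5898, -9.4415])) ('moment', array([0.0213, 0.5404, 0.0396])) 0.011965597208577745
```

carry_out:
  commands: [0.001,0.002,0.001,0.5,1,0.001,0.002,0.0015,0.25,1,0,0,0,0,1]

```text
time_s: 16.85
tcp_pos: [0.574, 0.0297, 0.2186]
eef_rot: [180.0, 0.0, -47.0]
contact_force: [-1.1, -0.7, -10.9]
gripper_width: 0.0121
```

```bash
python3 st.py
```

```text
16.85 ('tcp_pos', array([0.574 , 0.0297, 0.2186])) ('eef_rot', array([ 1.799618e+02,  1.420000e-02, -4.697370e+01])) ('contact_force', array([ -1.1398,  -0.7419, -10.8634])) ('moment', array([-0.1942,  0.7105,  0.0223])) 0.01209992571116611
```

carry_out:
  commands: [0.001,0.002,0.001,0.3,1,0.001,0.002,0.0015,0.3,1,0,0,0,0,1]

```text
time_s: 17.15
tcp_pos: [0.5741, 0.0298, 0.2187]
eef_rot: [180.0, 0.0, -44.4]
contact_force: [-3.3, -2.0, -9.2]
gripper_width: 0.012
```

```bash
python3 st.py
```

```text
17.15 ('tcp_pos', array([0.5741, 0.0298, 0.2187])) ('eef_rot', array([ 1.799604e+02,  9.500000e-03, -4.441170e+01])) ('contact_force', array([-3.3272, -2.0212, -9.1592])) ('moment', array([-6.639e-01,  9.643e-01,  4.000e-04])) 0.012047201218386323
```

carry_out:
  commands: [0.001,0.002,0.001,0.25,1,0,0.001,0.0015,0.25,1,0,0,0,0,1]

```text
time_s: 17.45
tcp_pos: [0.5742, 0.0299, 0.2188]
eef_rot: [180.0, 0.0, -42.4]
contact_force: [-3.0, -3.6, -10.1]
gripper_width: 0.0119
```

```bash
python3 st.py
```

```text
17.45 ('tcp_pos', array([0.5742, 0.0299, 0.2188])) ('eef_rot', array([ 1.799619e+02,  1.010000e-02, -4.240220e+01])) ('contact_force', array([ -3.0276,  -3.5514, -10.0585])) ('moment', array([-1.0738,  1.0792, -0.0076])) 0.011876005054905601
```

carry_out:
  commands: [-0.008,-0.009,0.001,0,1,0,0,0.001,0.3,1,0,0,0,0,1]

```text
time_s: 17.75
tcp_pos: [0.5742, 0.0299, 0.219]
eef_rot: [-180.0, -0.0, -41.2]
contact_force: [-2.1, -1.9, -10.9]
gripper_width: 0.0119
```

```bash
python3 st.py
```

```text
17.75 ('tcp_pos', array([0.5742, 0.0299, 0.219 ])) ('eef_rot', array([-1.799861e+02, -9.000000e-04, -4.117670e+01])) ('contact_force', array([ -2.0987,  -1.9123, -10.9221])) ('moment', array([-0.6288,  0.8181, -0.0226])) 0.011931954472131835
```

carry_out:
  commands: [0,0,0.001,0.35,1,0,0,0,0,1]

```text
time_s: 17.95
tcp_pos: [0.5742, 0.0299, 0.219]
eef_rot: [-180.0, -0.0, -39.8]
contact_force: [-0.6, -2.1, -11.3]
gripper_width: 0.0125
```

```bash
python3 st.py
```

```text
17.95 ('tcp_pos', array([0.5742, 0.0299, 0.219 ])) ('eef_rot', array([-1.799798e+02, -1.800000e-03, -3.976790e+01])) ('contact_force', array([ -0.5888,  -2.0935, -11.3394])) ('moment', array([-0.4422,  0.5957, -0.0221])) 0.012453961334200823
```

carry_out:
  commands: [0,0,0.001,0.35,1,0,0,0,0,1]

```text
time_s: 18.15
tcp_pos: [0.5742, 0.03, 0.219]
eef_rot: [-180.0, -0.0, -38.4]
contact_force: [-0.9, -0.5, -12.1]
gripper_width: 0.0121
```

```bash
python3 st.py
```

```text
18.15 ('tcp_pos', array([0.5742, 0.03  , 0.219 ])) ('eef_rot', array([-1.799796e+02, -7.000000e-04, -3.837210e+01])) ('contact_force', array([ -0.9338,  -0.5243, -12.1219])) ('moment', array([-0.1971,  0.406 , -0.0867])) 0.012072286073870314
```

carry_out:
  commands: [0,0,0,0.35,1,0,0,0,0,1]

```text
time_s: 18.35
tcp_pos: [0.5743, 0.03, 0.2191]
eef_rot: [-180.0, -0.0, -37.0]
contact_force: [-0.9, -0.1, -12.6]
gripper_width: 0.0119
```

```bash
python3 st.py
```

```text
18.35 ('tcp_pos', array([0.5743, 0.03  , 0.2191])) ('eef_rot', array([-1.799722e+02, -2.300000e-03, -3.697450e+01])) ('contact_force', array([ -0.9005,  -0.1021, -12.5648])) ('moment', array([ 0.068 ,  0.2179, -0.1654])) 0.011935131279867336
```

carry_out:
  commands: [0,0,-0.01,-0.4,1,0,0,0,0,0.6,0,0,0,0,0.3,0,0,0,0,0.2,0,0,0,0,0.2,0,0,0.1,0,0.2]

```text
time_s: 18.95
tcp_pos: [0.5741, 0.0298, 0.2229]
eef_rot: [-180.0, -0.0, -38.6]
contact_force: [-0.1, -0.6, 0.2]
gripper_width: 0.0348
```

```bash
python3 st.py
```

```text
18.95 ('tcp_pos', array([0.5741, 0.0298, 0.2229])) ('eef_rot', array([-1.799975e+02, -6.300000e-03, -3.863550e+01])) ('contact_force', array([-0.1147, -0.5527,  0.2196])) ('moment', array([0.0219, 0.0035, 0.0275])) 0.034834688983933125
```

carry_out:
  commands: [0,0,0.8,0,0.2,0,0,0.8,0,0.2,0,0,0.4,1,-0.2,0,-0.5,0,1,-0.2,-0.1,-0.8,0,1,-0.2,-0.1,-0.8,0,1,-0.2,-0.1,-0.7,0,1,-0.2,-0.1,-0.32,0,1,-0.2]

```text
time_s: 19.75
tcp_pos: [0.5579, -0.097, 0.3032]
eef_rot: [180.0, -0.0, -14.5]
contact_force: [-0.4, -0.2, 0.2]
gripper_width: 0.0528
```

carry_out:
  commands: [0,0,0,1,-0.2,0,0,0,1,-0.2,0,0,0,0.1,-0.2,0,0,0,0,-0.2]

```text
time_s: 20.15
tcp_pos: [0.5582, -0.095, 0.303]
eef_rot: [180.0, -0.0, -6.3]
contact_force: [-0.2, 0.1, 0.8]
gripper_width: 0.0527
```

```bash
python3 - <<'E'
from h import *
s=telemetry.get_state();print(s['tcp_pos'],s['eef_rot'],s['joints'].round(0))
a=cap('wrist');save(a,'pics/w4.png');print(proj(a,[.558,-.095,.122]),proj(a,[.5725,.0317,.23]))
E
```

```text
[ 0.55819004 -0.09503263  0.30303593] [ 1.79998998e+02 -2.65172739e-02 -6.33018226e+00] [ 10.   9.  -8.   0. -73.  74.]
[276.51982528 199.91807451] [ 83.48240154 232.99098367]
```

View pics/w4.png

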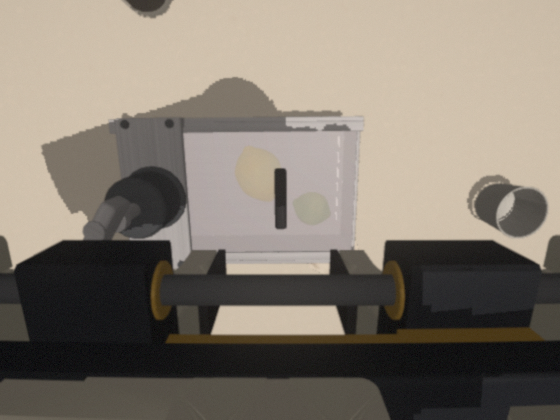

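```bash
python3 - <<'E'
from h import *
a=cap('wrist')
A=np.array([.5725,.0317])
for z in(.155,.194,.229):
  print(z,proj(a,[*A,z]).round(0),[proj(a,[*(A+s*.022*np.array([np.cos(t),np.sin(t)])),z]).round(0) for s in(-1,1) for t in [np.radians(141)]])
f=cv2.cvtColor(a['frame'],cv2.COLOR_RGB2BGR)
cv2.imwrite('pics/w4c.png',cv2.resize(f[130:270,60:220],None,fx=4,fy=4,interpolation=cv2.INTER_CUBIC))
E
```

```text
0.155 [131. 207.] [array([142., 186.]), array([120., 227.])]
0.194 [110. 219.] [array([122., 195.]), array([ 98., 242.])]
0.229 [ 84. 233.] [array([ 98., 205.]), array([ 71., 259.])]
```

View pics/w4c.png

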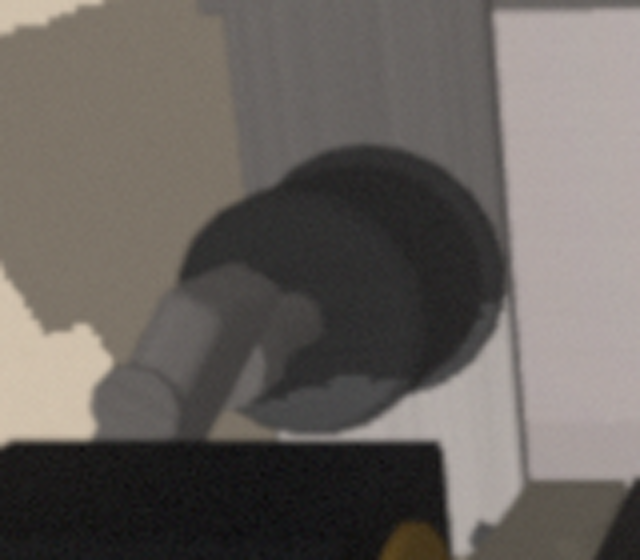

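carry_out:
  commands: [0,-0.09,-0.8,0,-0.2,0,0,-1,0,-0.2,0,0,-1,0,-0.2,0,0,-1,0,-0.2,0,0,-0.5,0,-0.2,0,0,-0.25,0,-0.2,0,0,0,0,-0.2]

```text
time_s: 20.95
tcp_pos: [0.5577, -0.0986, 0.1197]
eef_rot: [180.0, 0.1, -6.3]
contact_force: [-0.1, 0.4, 0.5]
gripper_width: 0.0526
```

carry_out:
  commands: [0,0,0,0,0.5,0,0,0,0,1,0,0,0,0,1,0,0,0,0,1,0,0,0,0,1,0,0,0,0,1]
  grip_force: 15

```text
time_s: 21.55
tcp_pos: [0.5582, -0.0986, 0.121]
eef_rot: [-180.0, -0.0, -6.2]
contact_force: [-0.6, 0.9, 2.2]
gripper_width: 0.0118
```

```bash
python3 st.py
```

```text
21.55 ('tcp_pos', array([ 0.5582, -0.0986,  0.121 ])) ('eef_rot', array([-1.799919e+02, -2.810000e-02, -6.234700e+00])) ('contact_force', array([-0.6134,  0.8883,  2.1891])) ('moment', array([0.2066, 0.2664, 0.1155])) 0.011840943870674586
```

carry_out:
  commands: [-0.013,-0.125,0,0,1,-0.013,-0.125,0,0,1,0,0,0,0,1]

```text
time_s: 21.85
tcp_pos: [0.5571, -0.1094, 0.121]
eef_rot: [180.0, -0.0, -6.3]
contact_force: [-0.8, -1.0, 2.8]
gripper_width: 0.0117
```

```bash
python3 st.py
```

```text
21.85 ('tcp_pos', array([ 0.5571, -0.1094,  0.121 ])) ('eef_rot', array([ 1.79978e+02, -1.50000e-02, -6.25570e+00])) ('contact_force', array([-0.8366, -0.9561,  2.7885])) ('moment', array([-0.4791,  0.2864,  0.1435])) 0.011675675249793972
```

carry_out:
  commands: [-0.032,-0.3,0,0,1,-0.042,-0.4,0,0,1,-0.042,-0.4,0,0,1,-0.032,-0.3,0,0,1,-0.016,-0.15,0,0,1,0,0,0,0,1]

```text
time_s: 22.45
tcp_pos: [0.5506, -0.1726, 0.121]
eef_rot: [180.0, -0.0, -6.3]
contact_force: [-0.1, -1.7, 5.3]
gripper_width: 0.012
```

```bash
python3 st.py
```

```text
22.45 ('tcp_pos', array([ 0.5506, -0.1726,  0.121 ])) ('eef_rot', array([ 1.799631e+02, -4.860000e-02, -6.326300e+00])) ('contact_force', array([-0.1032, -1.7045,  5.2779])) ('moment', array([-0.575 , -0.1882,  0.1455])) 0.011986932499727853
```

carry_out:
  commands: [-0.01,-0.1,0.01,0,1,-0.01,-0.1,0,0,1,0,0,0,0,1]

```text
time_s: 22.75
tcp_pos: [0.55, -0.1792, 0.121]
eef_rot: [180.0, -0.0, -6.2]
contact_force: [2.9, -1.6, 0.7]
gripper_width: 0.0121
```

carry_out:
  commands: [-0.003,-0.03,0,0,1,-0.003,-0.03,0,0,1,0,0,0,0,1]

```text
time_s: 23.05
tcp_pos: [0.5497, -0.1809, 0.121]
eef_rot: [-180.0, -0.0, -6.2]
contact_force: [4.0, 0.4, -0.3]
gripper_width: 0.0123
```

carry_out:
  commands: [-0.002,-0.02,0,0,1,0,0,0,0,1]

```text
time_s: 23.25
tcp_pos: [0.5497, -0.1817, 0.121]
eef_rot: [-180.0, -0.0, -6.2]
contact_force: [4.7, 1.0, -1.3]
gripper_width: 0.012
```

carry_out:
  commands: [0.01,-0.03,0,0,1,0,-0.02,0,0,1,0,0,0,0,1]

```text
time_s: 23.55
tcp_pos: [0.5497, -0.1826, 0.121]
eef_rot: [-179.9, 0.0, -6.2]
contact_force: [2.4, 8.4, 2.7]
gripper_width: 0.0118
```

carry_out:
  commands: [0,-0.02,0,0,1,0,-0.02,0,0,1,0,0,0,0,1]

```text
time_s: 23.85
tcp_pos: [0.5496, -0.1828, 0.121]
eef_rot: [-179.8, 0.0, -6.2]
contact_force: [2.0, 16.7, 4.4]
gripper_width: 0.0119
```

carry_out:
  commands: [0,0.03,0,0,1,0,0,0,0,0.5,0,0,0,0,0.2,0,0,0,0,0,0,0,0,0,0,0,0,0.8,0,0,0,0,1,0,0,0,0,1,0,0]

```text
time_s: 24.65
tcp_pos: [0.549, -0.1845, 0.2339]
eef_rot: [180.0, 0.1, -6.3]
contact_force: [0.1, -0.3, -0.0]
gripper_width: 0.0434
```

carry_out:
  commands: [0,0,1,0,0,0,0,1,0,0,-0.7,0,0,0,0,-0.7,0,0,0,0,0,0,0,0,0,0,0,0,0,0]

```text
time_s: 25.25
tcp_pos: [0.4933, -0.1845, 0.3136]
eef_rot: [-180.0, -0.0, -6.3]
contact_force: [-0.3, 0.2, -0.0]
gripper_width: 0.0439
```

```bash
python3 st.py; python3 - <<'E'
from h import *
a=cap('wrist');b=cap('top')
d=np.array([-.1045,-.9945]);A=np.array([.5725,.0317])
f=cv2.cvtColor(b['frame'],cv2.COLOR_RGB2BGR);f=cv2.resize(f[160:260,220:420],None,fx=3.5,fy=3.5)
g=cv2.cvtColor(a['frame'],cv2.COLOR_RGB2BGR)
cv2.imwrite('pics/end.png',np.vstack([cv2.resize(g,(400,300)),cv2.resize(f,(400,200))]))
h=cv2.cvtColor(g,cv2.COLOR_BGR2GRAY);p=proj(a,[.5496,-.183,.122]);print(p)
u,v=p.astype(int);m=np.zeros_like(h);s=np.s_[max(v-45,0):v+45,u-25:u+25];m[s]=h[s]<50
n,l,st,ce=cv2.connectedComponentsWithStats(m);i=1+np.argmax(st[1:,4]);print(st[i],ce[i],onz(a,ce[i],.118))
E
```

```text
25.25 ('tcp_pos', array([ 0.4933, -0.1845,  0.3136])) ('eef_rot', array([-1.799986e+02, -4.430000e-02, -6.263800e+00])) ('contact_force', array([-0.2525,  0.2136, -0.0329])) ('moment', array([-0.0168, -0.0411,  0.0488])) 0.04392046665692342
[268.62954137 140.40226356]
[264 111  10  60 551] [268.81306715 140.15426497] [ 0.54969962 -0.18309282  0.118     ]
```

View pics/end.png

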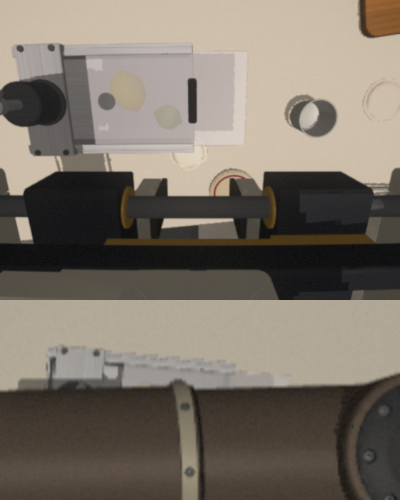

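The lid is open: the bar is at (192,100) in the view, which measures to (0.5497, −0.1831), right at the lid's stop. The knob is still raised, and the cup is undisturbed. I'm handing the job in.

```bash
python3 -c "
from plant import r
print(r.close_job())"
```

```text
the job is handed in; nothing more can be done
None
```

The screw is withdrawn and driven to its stop, the lid is slid fully open and released, and the job was handed in at about 25 s of the 72 s allowed.

- **Screw lift:** I lifted the knob in steps of 2 mm or less until I felt the roof at about 31.6 mm of lift, with about 19 N at the wrist at most. I then lowered it 6 mm and turned it in freely.
- **Screw turn:** I drove it counterclockwise until the stop showed as rising torque. That was at about 2.5 rad, with 0.165 N m at the wrist, which I then eased before letting go. I had no direct reading of the force on the stem itself.
- **Lid:** I pulled it by its bar to the end stop, feeling about 17 N there, then eased off and released. The bar travelled about 85 mm.

**Last checks:**
- The wrist camera put the bar at (0.550, −0.183), right where it was released. The arm was clear, with about 0 N at the wrist.
- The knob was still raised when I looked after releasing it. That picture sat about 4 to 10 pixels off my prediction, though most of that matched a shift seen on the housing and bar. In the last picture it still looked raised, but I did not measure it.
- The cup was standing in the last picture. I never worked near the tumbler or shaker, but the arm blocked the last top view, so I did not re-check them.

**First grip:** My first grip on the knob was too low and caught a 17 mm collar, with under 10 N at the wrist. I re-gripped 5 mm higher on the wing before pulling.

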